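# Straighten the sample blocks and lift the carrier level

### The arm

A 6-joint arm with a two-finger parallel gripper is mounted at the origin on a cart in front of the work surface, level with it; the furniture and walls round the work are solid. World frame = base frame: x ahead of the robot, y to its left, z up, the work surface at z = 0. Lengths are in m, angles in rad, forces in N, time in s.
With the tool pointing down it reaches from about 0.375 to 0.9 m from the base axis. Payload 3.1 kg.
Tool frame: the origin (TCP) lies on the centre line of the jaws, within the pads' length; the fingertips stand 19 mm ahead of it and the grasp point (between the pads) is the TCP; z points along the fingers, y is the line along which they close (so a half turn about z gives the same grasp; the last joint's range is limited). The gripper opens to 85 mm and grips with 20 to 120 N. Pads are 22 mm wide; open, the fingers measure 114 mm over their backs; the gripper's body (76 mm by 85 mm) begins 54 mm behind the grasp point. The pads swing forward as they close: fully open they stand 13 mm farther back than shut.
Start: joints at [1.161, 0.527, 1.433, -0, 1.181, -0.178], TCP at [0.144, 0.608, 0.25] pointing down, gripper open.
Joint ranges: [-3.08, 3.08], [-0.75, 2.2], [0.22, 2.44], [-1.43, 4.57], [0, 2.65], [-2.85, 2.85]. Speed limits (rad/s): [2.79, 2.79, 3.14, 3.14, 3.14, 3.14].

### API

Orientations are given as a unit quaternion [x, y, z, w].
In Python, from station import manip gives the robot as it stands.
- The arm moves only by the tool servo_tool, never from a script. Its argument "rows" is a list that holds one entry, the list of rows, each a list of 7 numbers: the turn, a rotation vector about the tool's x, y, z in degrees, then the shift along the tool's x, y, z in m, then the gripper command: -1 is shut, 1 is fully open, values between are in proportion. In form: [[[wx, wy, wz, tx, ty, tz, jaw], ...]]. A call has 1 to 8 rows; each row shifts and turns the commanded pose from where the row before left it, along the tool's axes as they then stand; what a row does not reach is not made up. A row lasts 1/12 s, in which the tool goes at most 41.7 mm and 7.16 degrees, less where a joint would pass 70% of its speed; a pose out of reach is approached as far as the arm can. A call is refused whole if a number of a shift passes 0.0417 or a number of a turn 7.16, either way. A call with a gripper value outside its range is refused whole. The fingers move at their own pace and stop on an object; "squeeze" is the grip in N (left out, the last holds). Time passes only in rows, so rows that do not move let the fingers close. It gives the time, the measured TCP pose, the force, the opening and the grip force at its end, in the units of the state.
- manip.sense(): the state, without advancing time (a new reading comes with each control period).
- manip.snapshot(name): name is "side" or "top"; returns the picture (480x640x3 uint8, blue, green, red); there is no depth.
- manip.camera_info(name): a dict with "K" (3x3 intrinsics, pixels), "k1" (the pictures are not rectified: a ray, as slopes to the right and down, at radius r is drawn at 1 + k1 r^2 times it, then the intrinsics apply), "camera_from_world" (4x4, takes a point from world to camera coordinates). Camera axes: x right, y down, z forward; pixel columns grow to the right and rows downward; lengths in m; the calibration is good to about 2 mm. A picture is of the moment at which its call begins. camera_info takes no time and is no camera call.
- manip.sign_off(): hands the job in; it is judged then, once.
The state is a dict: "t": time; "q": joint angles; "qd": joint speeds; "tau": joint torques, N m; "tcp_pos": TCP position; "tool_rot": TCP orientation; "force": force on the tool from outside, world axes, zero at the start; "ft_torque": the same for the moment, N m; "finger_gap": opening from 0.0 (shut) to 1.0 (fully open); "gripper_force": force on a finger pad.
Only numpy, scipy, OpenCV 4.12 (cv2) and the standard library are available. Lean on these libraries where they do the work, as an engineer would, in place of code of your own. Each camera call takes 0.05 s, during which the arm holds its last target. There are 200 camera calls.

### The job

Slide the three metal sample blocks on the white carrier back until each stands square and flush against the upright plate below the handle, so that they form one straight row. Then take the carrier by its black handle bar, lift it at least 10 cm clear of the worktop, and finish while holding it there in the air, level and still, with the blocks still in their row. Leave the other things lying round the carrier where they are.

Things in the scene. Friction and masses are not known exactly. Their poses are not given: they have to be found in the camera images.
- carrier: white carrier tray on rubber feet, loose, 0.55 kg without blocks. Origin: at its underside (worktop level), under the handle's middle. x runs from the open front, where the blocks stand (robot's side), to the back plate, square to it; y along the plate; z up. Deck x -80 to +45 mm, y -107 to +107 mm, top at z 12 mm, with a low lip (top z 15.5 mm) along the front (x -79 to -75 mm) and sides
- plate_face (a point): middle of the front face of the carrier's upright aluminium back plate, which the blocks shall touch: at x -4 mm, y 0, z 24 mm in the carrier's frame, axes as the carrier's. The plate is 200 mm long, 8 mm thick, its top at z 41 mm. A steel counterweight is fixed behind it (x 13 to 39 mm, top at z 28 mm): with the blocks in their row the carrier balances under the handle's middle
- carrier_grip (a point): centre of the carrier's black handle bar, 75 mm above the underside; axes as the carrier's. The bar is 14 mm thick (along x), 100 mm long (along y) and 22 mm high (z 64 to 86 mm), on two posts at y -42 and +42 mm above the back plate, with a free gap of 70 mm between the posts below it
- block_0_mid (a point): centre of the left (+y of the carrier) of three equal loose aluminium blocks on the carrier's deck in front of the back plate, 40 x 40 x 24 mm, about 70 g, a dark round inset 26 mm across in its top; the centre is 12 mm above its underside. x and y are square to its sides. Flush against the back plate the centre is at x -24 mm in the carrier's frame
- block_1_mid (a point): centre of the middle of three equal loose aluminium blocks on the carrier's deck in front of the back plate, 40 x 40 x 24 mm, about 70 g, a dark round inset 26 mm across in its top; the centre is 12 mm above its underside. x and y are square to its sides. Flush against the back plate the centre is at x -24 mm in the carrier's frame
- block_2_mid (a point): centre of the right (-y of the carrier) of three equal loose aluminium blocks on the carrier's deck in front of the back plate, 40 x 40 x 24 mm, about 70 g, a dark round inset 26 mm across in its top; the centre is 12 mm above its underside. x and y are square to its sides. Flush against the back plate the centre is at x -24 mm in the carrier's frame
- marker: bystander: white pen-like marker with a red cap, 16 x 132 x 18 mm, lying on the worktop just behind the carrier; origin at its underside
- hex_keys: bystander: orange and grey hex key holder, 30 x 100 x 20 mm, lying left of the carrier; origin at its underside
- syringe: bystander: white plastic syringe, 34 x 148 x 21 mm, lying right of the carrier; origin at its underside

How it is judged:
By the outcome, as a careful person would: the job done as asked, in the order asked, and still so for the second after the job is handed in, while the arm keeps its last pose, push and grip.
It also fails if it takes over 53 s, if anything falls off the work surface, if the arm or the gripper's body presses on something with over 40 N, if the wrist force passes 120 N, or if a joint passes its speed limit or range.

## Working session

There is one attempt and no reset: what is moved stays moved. The work goes in short steps, Python scripts to look and compute and a tool call to move; the robot and the scene stay as the last step left them, time stands still between calls to the robot, and variables do not carry over. Pictures are saved under pics/ and viewed, at most 10 in all, crops included, and the job is handed in when it is done.

Besides the shell and the picture viewer there is one more tool, called in YAML: its name, and indented under it one key for each argument. servo_tool: Moves the arm, as the interface text tells. Its arguments: {"type":"object","properties":{"rows":{"type":"array","items":{"type":"array","items":{"type":"array","items":{"type":"number"}}}},"squeeze":{"type":"number"}},"required":["rows"]}

```bash
ls; mkdir -p pics; python3 - <<'E'
from station import manip
import cv2
for n in("top","side"):
    im=manip.snapshot(n); cv2.imwrite(f"pics/{n}0.png",im); c=manip.camera_info(n); print(n,c)
s=manip.sense(); print(s)
E
```

```text
pics
top {'K': array([[567.17610621,   0.        , 312.36688251],
       [  0.        , 567.17610621, 242.59245382],
       [  0.        ,   0.        ,   1.        ]]), 'k1': 0.017301715428053872, 'camera_from_world': array([[ 0.03689451, -0.99930069, -0.00607599, -0.13023336],
       [-0.95626138, -0.03353866, -0.29058447,  0.57341522],
       [ 0.29017748,  0.01653121, -0.95683005,  0.81956239],
       [ 0.        ,  0.        ,  0.        ,  1.        ]])}
side {'K': array([[545.06204112,   0.        , 325.82448521],
       [  0.        , 545.06204112, 240.86658187],
       [  0.        ,   0.        ,   1.        ]]), 'k1': -0.015264455802369802, 'camera_from_world': array([[ 0.81504113, -0.5790596 , -0.01994833, -0.55517649],
       [-0.30377241, -0.39774273, -0.86574999,  0.19388372],
       [ 0.49338654,  0.7116816 , -0.50007901,  0.86706428],
       [ 0.        ,  0.        ,  0.        ,  1.        ]])}
{'t': 0.1, 'q': array([ 1.16051978e+00,  5.28358034e-01,  1.43375486e+00,  9.36701201e-06,
        1.18140965e+00, -1.78505564e-01]), 'qd': array([-0.00051981, -0.00185798, -0.00197193, -0.00114412,  0.00090192,
       -0.00031055]), 'tau': array([-7.99266691e-04, -4.43305743e+01, -1.78585446e+01, -2.57683332e-04,
        3.87923777e-03,  1.03963611e-06]), 'tcp_pos': array([0.14329349, 0.60773771, 0.2494469 ]), 'tool_rot': array([ 1.15628005e-01,  9.93292119e-01, -9.22178885e-04, -2.84131620e-04]), 'force': array([-1.31259664, -1.15066606,  0.05915816]), 'ft_torque': array([-0.0187888 ,  0.00029379, -0.02310563]), 'gripper_force': 0.0, 'finger_gap': 0.9989979301997615}
```

View pics/top0.png

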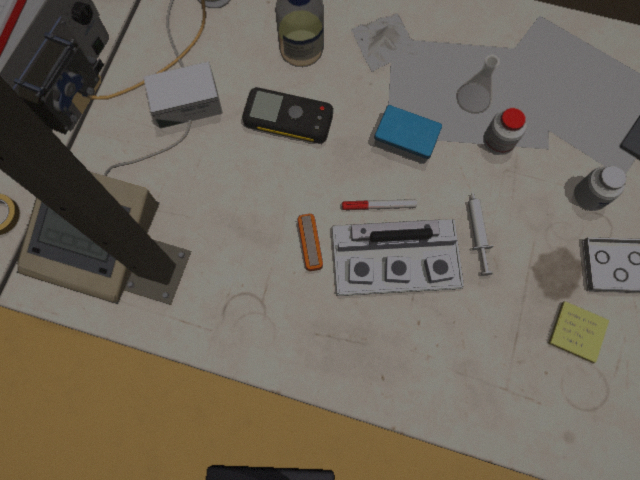

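View pics/side0.png

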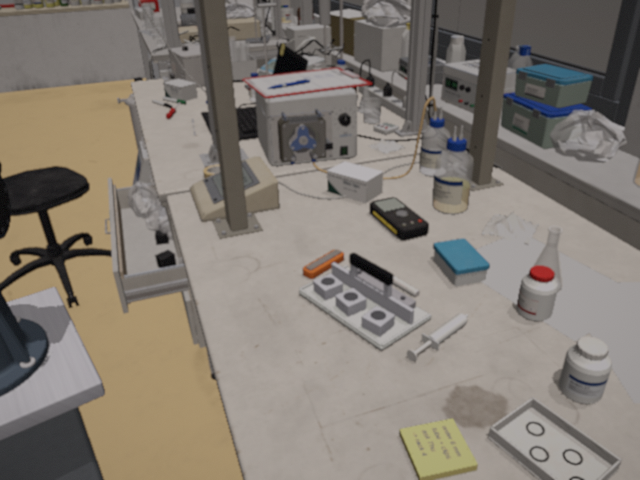

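The top view shows the carrier at about (397,257). The insets are at (362,270), (399,268) and (439,267), and the handle bar runs (370..432, 235). The marker is at (380,205), the hex keys at (310,242) and the syringe at (480,235). The side view shows the same layout, with the blocks around (350,300) and the handle at (371,267).

```bash
cat > h.py <<'E'
from station import manip
import cv2, numpy as np
def ray(n,px):
    c=manip.camera_info(n);K=c["K"];T=c["camera_from_world"]
    d=np.array([(px[0]-K[0,2])/K[0,0],(px[1]-K[1,2])/K[1,1]]);u=d.copy()
    for _ in range(5): u=d/(1+c["k1"]*(u@u))
    R=T[:3,:3]; return -R.T@T[:3,3], R.T@np.array([u[0],u[1],1])
def on(n,px,z):
    o,d=ray(n,px); return o+d*(z-o[2])/d[2]
def cross(a,b):
    (o,d),(p,e)=ray("top",a),ray("side",b); 
    s=np.linalg.lstsq(np.c_[d,-e],p-o,rcond=None)[0]
    A,B=o+d*s[0],p+e*s[1]; return (A+B)/2,np.linalg.norm(A-B)
def blobs(im,box,thr,amin=30,amax=5000):
    x0,y0,x1,y1=box; g=cv2.cvtColor(im,6)[y0:y1,x0:x1]
    m=(g<thr).astype(np.uint8); n,l,st,ce=cv2.connectedComponentsWithStats(m)
    out=[]
    for i in range(1,n):
        if amin<st[i,4]<amax:
            pts=np.argwhere(l==i)[:,::-1]+[x0,y0]
            out.append((ce[i]+[x0,y0],st[i,4],cv2.minAreaRect(pts.astype(np.float32))))
    return out
E
python3 - <<'E'
from h import *
np.set_printoptions(precision=4,suppress=True)
for n,box in(("top",(335,218,460,292)),("side",(305,250,425,340))):
    im=cv2.imread(f"pics/{n}0.png")
    for c,a,r in blobs(im,box,60):
        print(n,c,a,r,on(n,c,.036),on(n,c,.08))
im=cv2.imread("pics/top0.png")
hv=cv2.cvtColor(im,40)
x0,y0,x1,y1=320,205,475,310
crop=cv2.resize(im[y0:y1,x0:x1],None,fx=5,fy=5,interpolation=2)
cv2.imwrite("pics/topc.png",crop)
E
```

```text
top [397.8702 238.6246] 1140 ((395.5158386230469, 237.02764892578125), (20.537925720214844, 116.32453155517578), 86.72950744628906) [ 0.6046 -0.2524  0.036 ] [ 0.5906 -0.2463  0.08  ]
top [427.6757 272.0811] 74 ((427.70001220703125, 271.9000549316406), (23.702320098876953, 6.7082037925720215), 63.43495178222656) [ 0.5482 -0.3012  0.036 ] [ 0.537  -0.2927  0.08  ]
top [439.9323 266.6767] 133 ((440.0, 267.0), (12.0, 12.0), 90.0) [ 0.5582 -0.3217  0.036 ] [ 0.5465 -0.3122  0.08  ]
top [361.0148 269.037 ] 135 ((361.0, 269.0), (12.0, 12.0), 90.0) [ 0.5495 -0.191   0.036 ] [ 0.5382 -0.1878  0.08  ]
top [398.2409 267.6496] 137 ((398.0, 268.0), (12.0, 12.0), 90.0) [ 0.5541 -0.2527  0.036 ] [ 0.5426 -0.2465  0.08  ]
top [391.6786 277.0536] 56 ((392.0876770019531, 277.3328857421875), (27.795757293701172, 13.065116882324219), 38.990997314453125) [ 0.5377 -0.2418  0.036 ] [ 0.527  -0.2361  0.08  ]
top [360.5806 282.1613] 31 ((359.4405822753906, 282.09405517578125), (21.194292068481445, 2.089578151702881), 5.710592269897461) [ 0.5272 -0.1906  0.036 ] [ 0.517  -0.1874  0.08  ]
side [370.9041 268.9159] 511 ((370.8775939941406, 269.0810241699219), (49.502525329589844, 11.765057563781738), 29.93151092529297) [ 0.6368 -0.2086  0.036 ] [ 0.5929 -0.2604  0.08  ]
```

View pics/topc.png

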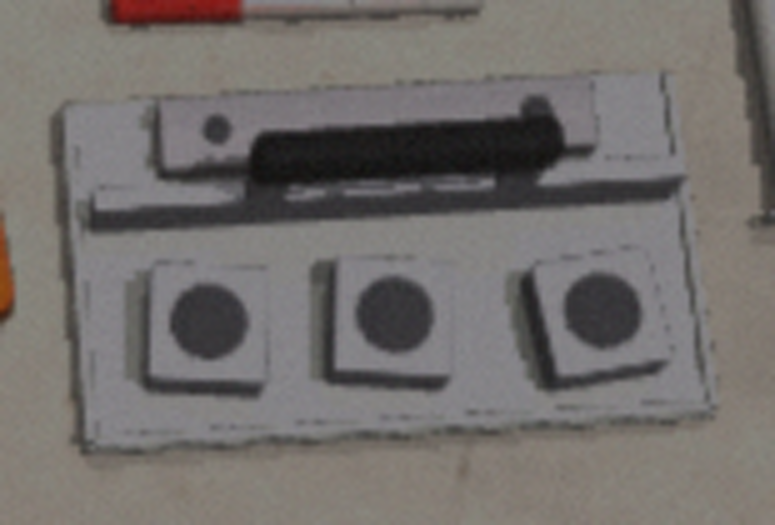

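The crop (scale 5, offset 320,205) shows three things. The plate's top front edge runs from (92,208) to (683,180), the front lip from (88,447) to (712,408), and the handle from (252,158) to (563,143). The right block is turned and the other two are about square.

```bash
cat > est.py <<'E'
from h import *
np.set_printoptions(precision=4,suppress=True)
P=lambda x,y,z:on("top",(320+x/5,205+y/5),z)
ed={"plate":(P(92,206,.041),P(683,180,.041)),"lip":(P(88,447,.0),P(714,413,.0)),"back":(P(65,105,.012),P(668,72,.012)),"handle":(P(252,158,.078),P(563,140,.078))}
for k,(a,b) in ed.items():
    d=b-a; print(k,a,b,"len",np.linalg.norm(d),"yaw",np.degrees(np.arctan2(d[1],d[0]))+90)
for nm,pp in {"b0":[(150,265),(267,268),(265,382),(148,380)],"b1":[(335,258),(453,262),(448,377),(332,372)],"b2":[(530,265),(645,248),(665,362),(553,375)]}.items():
    q=[P(*p,.036) for p in pp]; c=sum(q)/4
    print(nm,c,[round(float(np.linalg.norm(q[i]-q[(i+1)%4])),4) for i in range(4)],[round(float(np.degrees(np.arctan2((q[j]-q[i])[1],(q[j]-q[i])[0]))),1) for i,j in((3,0),(2,1))])
E
python3 est.py
python3 - <<'E'
from h import *
im=manip.snapshot("side"); x0,y0,x1,y1=290,245,440,350
cv2.imwrite("pics/sidec.png",cv2.resize(im[y0:y1,x0:x1],None,fx=5,fy=5,interpolation=2))
E
```

```text
plate [ 0.5862 -0.1525  0.041 ] [ 0.6022 -0.3496  0.041 ] len 0.19782803991944556 yaw 4.640393105244144
lip [ 0.5128 -0.1544  0.    ] [ 0.5323 -0.3672  0.    ] len 0.2137524976376416 yaw 5.230724011379948
back [ 0.6313 -0.1431  0.012 ] [ 0.6507 -0.3531  0.012 ] len 0.21086993523407976 yaw 5.291062292580023
handle [ 0.5931 -0.2024  0.078 ] [ 0.6027 -0.3025  0.078 ] len 0.10048058071265839 yaw 5.472095882531789
b0 [ 0.5484 -0.1919  0.036 ] [0.039, 0.039, 0.0385, 0.0393] [0.0, -0.7]
b1 [ 0.5528 -0.253   0.036 ] [0.0393, 0.0395, 0.0382, 0.0391] [-1.5, -3.2]
b2 [ 0.5569 -0.3212  0.036 ] [0.0391, 0.0392, 0.0374, 0.038] [10.2, 7.7]
```

View pics/sidec.png

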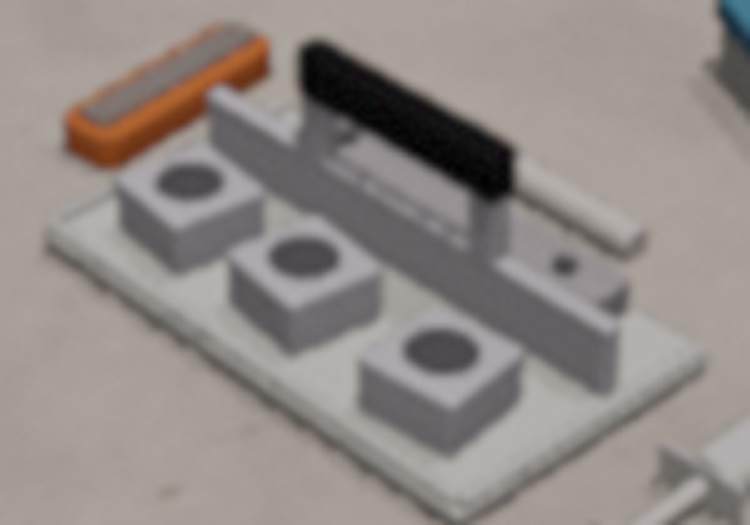

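```bash
python3 - <<'E'
from h import *
np.set_printoptions(precision=4,suppress=True)
for p in((135,290),(190,250),(175,270),(140,260),(160,200),(20,250)): print(p,on("top",p,0))
for a,b in(((361,269),(327.8,281.4)),((398.2,267.6),(350.6,296.4)),((440,266.7),(378.2,315)),((401.5,234.8),(371,267.5))): print(cross(a,b))
for n in("top","side"):
    c=ray(n,(320,240))[0]; print(n,c)
E
```

```text
(135, 290) [0.5083 0.1915 0.    ]
(190, 250) [0.5825 0.1048 0.    ]
(175, 270) [0.5457 0.1271 0.    ]
(140, 260) [0.5614 0.1897 0.    ]
(160, 200) [0.6736 0.1678 0.    ]
(20, 250) [0.5721 0.4003 0.    ]
(array([ 0.5503, -0.1912,  0.034 ]), np.float64(0.000397841989334159))
(array([ 0.5547, -0.2529,  0.0344]), np.float64(0.000331314604623316))
(array([ 0.5586, -0.3221,  0.035 ]), np.float64(0.00039624260464426255))
(array([ 0.5989, -0.2529,  0.0765]), np.float64(0.0009523911710967405))
top [ 0.3153 -0.1245  0.95  ]
side [ 0.0836 -0.8614  0.5904]
```

servo_tool:
  rows:
    - [[0,0,-6.2,0,0,0,-1],[0,0,-6.2,0,0,0,-1],[0,0,-6.1,0,0,0,-1],[0,0,0,0,0,0,-1]]

```text
t: 0.48
tcp_pos: [0.1434, 0.608, 0.2499]
tool_rot: [-0.046, 0.999, -0.0, -0.0]
force: [-0.7, -0.3, 0.2]
finger_gap: 0.454
gripper_force: 0.0
```

servo_tool:
  rows:
    - [[0,0,0,0.01,-0.039,0,-1],[0,0,0,0.01,-0.039,0,-1],[0,0,0,0.01,-0.039,0,-1],[0,0,0,0.01,-0.039,0,-1],[0,0,0,0.01,-0.039,0,-1],[0,0,0,-0.029,-0.0215,0,-1],[0,0,0,-0.029,-0.0215,0,-1],[0,0,0,-0.029,-0.0215,0,-1]]

```text
t: 1.15
tcp_pos: [0.2041, 0.352, 0.2507]
tool_rot: [-0.045, 0.999, 0.0, 0.0]
force: [0.7, 0.7, 0.2]
finger_gap: 0.004
gripper_force: 0.0
```

servo_tool:
  rows:
    - [[0,0,0,-0.029,-0.0215,0,-1],[0,0,0,-0.029,-0.0215,0,-1],[0,0,0,-0.029,-0.0215,0,-1],[0,0,0,-0.015,-0.033,0,-1],[0,0,0,-0.015,-0.033,0,-1],[0,0,0,-0.015,-0.033,0,-1],[0,0,0,-0.015,-0.033,0,-1],[0,0,0,-0.015,-0.033,0,-1]]

```text
t: 1.82
tcp_pos: [0.3867, 0.1377, 0.2504]
tool_rot: [-0.044, 0.999, 0.0, 0.0]
force: [1.4, -0.5, 0.1]
finger_gap: -0.004
gripper_force: 0.0
```

servo_tool:
  rows:
    - [[0,0,0,-0.015,-0.033,0,-1],[0,0,0,0,-0.036,0,-1],[0,0,0,0,-0.036,0,-1],[0,0,0,0,-0.036,0,-1],[0,0,0,0,-0.036,0,-1],[0,0,0,0,-0.036,0,-1],[0,0,0,0,-0.036,0,-1],[0,0,0,0,0,0,-1]]

```text
t: 2.48
tcp_pos: [0.4261, -0.1137, 0.2509]
tool_rot: [-0.041, 0.999, -0.002, 0.002]
force: [0.1, -0.2, -0.5]
finger_gap: 0.003
gripper_force: 0.0
```

servo_tool:
  rows:
    - [[0,0,0,-0.0185,-0.022,0.02,-1],[0,0,0,-0.0185,-0.022,0.02,-1],[0,0,0,-0.0185,-0.022,0.02,-1],[0,0,0,-0.0185,-0.0225,0.02,-1],[0,0,0,0,0,0.03,-1],[0,0,0,0,0,0.03,-1],[0,0,0,0,0,0.02,-1],[0,0,0,0,0,0.0,-1]]

```text
t: 3.15
tcp_pos: [0.503, -0.1868, 0.0863]
tool_rot: [-0.044, 0.999, 0.003, -0.004]
force: [0.0, -0.3, 0.2]
finger_gap: 0.004
gripper_force: 0.0
```

servo_tool:
  rows:
    - [[0,0,0,0,0,0.01,-1],[0,0,0,0,0,0.01,-1],[0,0,0,0,0,0,-1],[0,0,0,0,0,0,-1]]

```text
t: 3.48
tcp_pos: [0.5058, -0.1886, 0.0708]
tool_rot: [-0.045, 0.999, -0.0, 0.0]
force: [0.8, 0.2, 0.7]
finger_gap: -0.001
gripper_force: 0.0
```

```bash
python3 - <<'E'
from h import *
im=manip.snapshot("side"); x0,y0,x1,y1=270,210,440,350
a=cv2.resize(im[y0:y1,x0:x1],None,fx=4,fy=4,interpolation=2)
cv2.imwrite("pics/sided.png",a[:,:680])
s=manip.sense();print(s["tcp_pos"],s["tool_rot"],s["q"])
E
```

```text
[ 0.50600627 -0.18878828  0.07109851] [-4.54010388e-02  9.98968547e-01 -4.32182686e-04  6.33494581e-04] [-5.64109332e-01  6.91842900e-01  1.78187806e+00  2.68795094e-05
  6.66338030e-01 -2.22576010e+00]
```

View pics/sided.png

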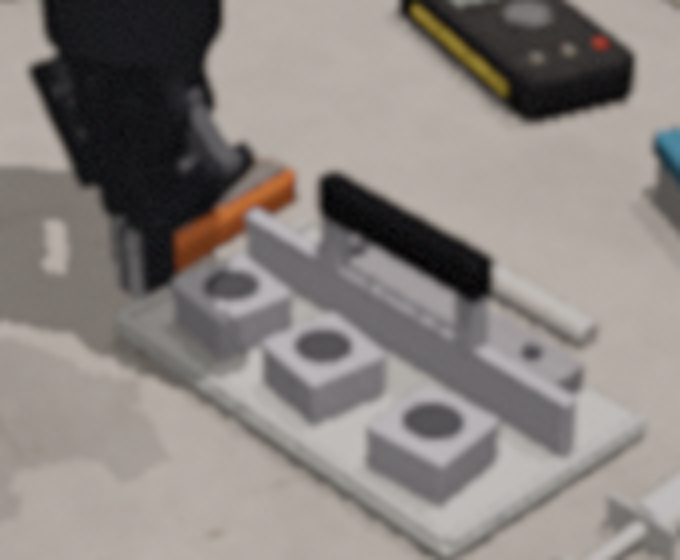

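The fingers hang in front of the left block, with their tips at about crop (145,287), above the deck and clear of the block.

servo_tool:
  rows:
    - [[0,0,0,0,-0.003,0.01,-1],[0,0,0,0,-0.0035,0.01,-1],[0,0,0,0,0,0.005,-1],[0,0,0,0,0,0,-1],[0,0,0,0,0,0,-1]]

```text
t: 3.95
tcp_pos: [0.5057, -0.195, 0.0446]
tool_rot: [-0.045, 0.999, 0.0, -0.001]
force: [0.2, -0.2, 0.4]
finger_gap: 0.001
gripper_force: 0.0
```

```bash
python3 - <<'E'
from h import *
c=manip.camera_info("side");T=c["camera_from_world"]
for dz in(.006,.019,.032):
    p=T@[.506,-.195,.0711-dz,1]; print(dz,(c["K"]@(p[:3]/p[2]))[:2])
im=manip.snapshot("side"); x0,y0,x1,y1=290,245,400,340
cv2.imwrite("pics/sidee.png",cv2.resize(im[y0:y1,x0:x1],None,fx=6,fy=6,interpolation=2))
s=manip.sense();print(s["tcp_pos"],s["force"])
E
```

```text
0.006 [307.86626866 276.25201347]
0.019 [308.13741131 282.45495823]
0.032 [308.40487548 288.5737501 ]
[ 0.50589411 -0.1950516   0.04498237] [-0.73011358  0.00699476  0.76100647]
```

View pics/sidee.png

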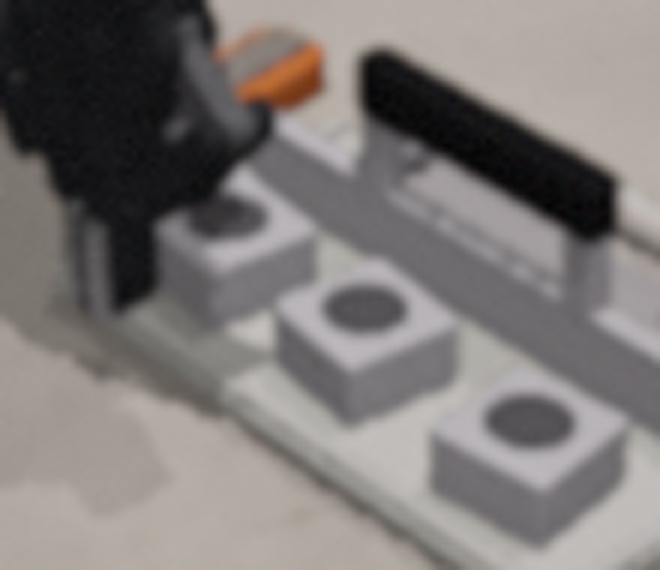

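Tips are confirmed about 19 mm below the TCP (image row 297 at crop (110,312)). I will push block 0.

servo_tool:
  rows:
    - [[0,0,0,0,0,0.004,-1],[0,0,0,-0.004,0,0,-1],[0,0,0,-0.004,0,0,-1],[0,0,0,-0.004,0,0,-1],[0,0,0,-0.004,0,0,-1],[0,0,0,-0.004,0,0,-1],[0,0,0,-0.004,0,0,-1],[0,0,0,0,0,0,-1]]

```text
t: 4.67
tcp_pos: [0.5313, -0.193, 0.0415]
tool_rot: [-0.046, 0.999, -0.0, 0.001]
force: [0.8, -0.6, -0.3]
finger_gap: 0.003
gripper_force: 0.0
```

servo_tool:
  rows:
    - [[0,0,0,-0.002,0,0,-1],[0,0,0,-0.002,0,0,-1],[0,0,0,0,0,0,-1]]

```text
t: 4.92
tcp_pos: [0.5343, -0.1926, 0.0413]
tool_rot: [-0.046, 0.999, -0.0, 0.0]
force: [-0.8, -0.9, 0.2]
finger_gap: -0.004
gripper_force: 0.0
```

servo_tool:
  rows:
    - [[0,0,0,-0.001,0,0,-1],[0,0,0,0,0,0,-1]]

```text
t: 5.08
tcp_pos: [0.535, -0.1925, 0.0413]
tool_rot: [-0.046, 0.999, 0.0, 0.0]
force: [0.3, -0.5, 0.2]
finger_gap: 0.0
gripper_force: 0.0
```

servo_tool:
  rows:
    - [[0,0,0,-0.001,0,0,-1],[0,0,0,0,0,0,-1]]

```text
t: 5.25
tcp_pos: [0.5361, -0.1924, 0.0413]
tool_rot: [-0.045, 0.999, -0.0, 0.0]
force: [0.2, 0.3, 0.1]
finger_gap: -0.002
gripper_force: 0.1
```

servo_tool:
  rows:
    - [[0,0,0,-0.001,0,0,-1],[0,0,0,0,0,0,-1]]

```text
t: 5.42
tcp_pos: [0.5371, -0.1923, 0.0413]
tool_rot: [-0.046, 0.999, -0.0, 0.0]
force: [0.3, 0.9, 0.3]
finger_gap: 0.002
gripper_force: 0.1
```

servo_tool:
  rows:
    - [[0,0,0,-0.001,0,0,-1],[0,0,0,0,0,0,-1]]

```text
t: 5.58
tcp_pos: [0.5382, -0.1922, 0.0413]
tool_rot: [-0.046, 0.999, -0.0, 0.0]
force: [-0.2, -0.0, -0.7]
finger_gap: -0.001
gripper_force: 0.1
```

```bash
cat > look.py <<'E'
from h import *
import sys
np.set_printoptions(precision=4,suppress=True)
im=manip.snapshot("side"); x0,y0,x1,y1=290,245,440,350
cv2.imwrite(f"pics/{sys.argv[1]}.png",cv2.resize(im[y0:y1,x0:x1],None,fx=5,fy=5,interpolation=2))
for n,box in(("top",(335,218,460,292)),("side",(305,250,425,340))):
    im=manip.snapshot(n)
    for c,a,r in blobs(im,box,95 if n=="side" else 60,60 if n=="side" else 90,1500):
        w=on(n,c,.036); d=w[:2]-[.598,-.2522]
        print(n,c,a,w,"carrier",np.array([[.9959,.0906],[-.0906,.9959]])@d)
E
python3 look.py e1
```

```text
top [435.4855 258.1957] 552 [ 0.5725 -0.3147  0.036 ] carrier [-0.031 -0.06 ]
side [377.9726 314.9041] 73 [ 0.5579 -0.3226  0.036 ] carrier [-0.0463 -0.0665]
```

servo_tool:
  rows:
    - [[0,0,0,-0.001,0,0,-1],[0,0,0,0,0,0,-1]]

```text
t: 5.9
tcp_pos: [0.5389, -0.1921, 0.0413]
tool_rot: [-0.046, 0.999, 0.0, -0.0]
force: [-0.6, -0.9, 0.3]
finger_gap: -0.003
gripper_force: 0.4
```

servo_tool:
  rows:
    - [[0,0,0,-0.001,0,0,-1],[0,0,0,0,0,0,-1]]

```text
t: 6.07
tcp_pos: [0.539, -0.1919, 0.0413]
tool_rot: [-0.046, 0.999, 0.0, -0.001]
force: [-3.4, -1.5, 2.5]
finger_gap: -0.001
gripper_force: 1.9
```

servo_tool:
  rows:
    - [[0,0,0,0,0,0,-1],[0,0,0,0,0,0,-1]]

```text
t: 6.23
tcp_pos: [0.5391, -0.1919, 0.0413]
tool_rot: [-0.046, 0.999, 0.0, -0.001]
force: [-3.9, -1.1, 0.9]
finger_gap: 0.001
gripper_force: 2.2
```

```bash
python3 look.py e2; python3 -c "
from h import *
im=manip.snapshot('side')
for i in blobs(im,(305,250,425,340),60): print(i[0],i[1])"
```

```text
top [433.6889 257.6766] 569 [ 0.5733 -0.3118  0.036 ] carrier [-0.03   -0.0571]
side [377.9444 314.8194] 72 [ 0.558  -0.3224  0.036 ] carrier [-0.0462 -0.0663]
[340.61927224 265.96563342] 1484
```

View pics/e2.png

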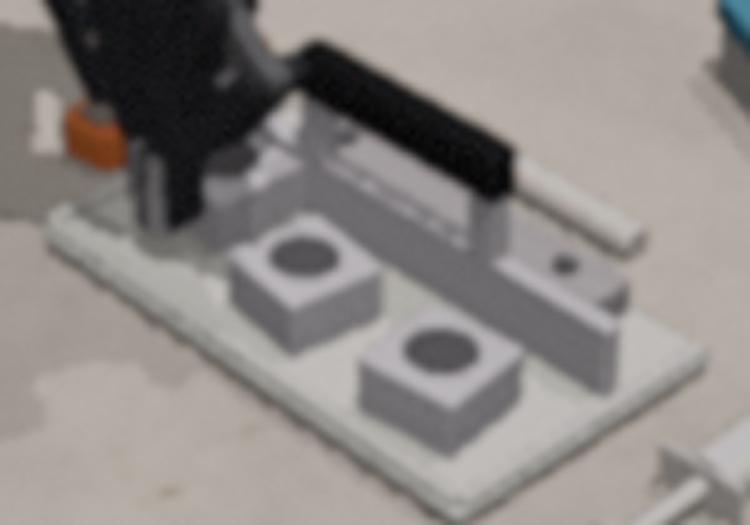

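Block 0 now sits against the plate at crop (235,190), and 3.9 N was felt. The carrier has not moved. Next is block 1.

servo_tool:
  rows:
    - [[0,0,0,0.002,0,0,-1],[0,0,0,0.015,0,0,-1],[0,0,0,0.017,0,0,-1],[0,0,0,0,0,0,-1],[0,0,0,0,-0.031,0,-1],[0,0,0,0,-0.031,0,-1],[0,0,0,0,0,0,-1],[0,0,0,0,0,0,-1]]

```text
t: 7.1
tcp_pos: [0.514, -0.2593, 0.0416]
tool_rot: [-0.044, 0.999, -0.001, 0.002]
force: [-0.7, 0.4, -0.3]
finger_gap: -0.001
gripper_force: 0.0
```

servo_tool:
  rows:
    - [[0,0,0,-0.004,0,0,-1],[0,0,0,-0.004,0,0,-1],[0,0,0,-0.004,0,0,-1],[0,0,0,-0.004,0,0,-1],[0,0,0,-0.004,0,0,-1],[0,0,0,-0.004,0,0,-1],[0,0,0,-0.003,0,0,-1],[0,0,0,0,0,0,-1]]

```text
t: 7.77
tcp_pos: [0.5396, -0.2543, 0.0414]
tool_rot: [-0.046, 0.999, -0.0, 0.0]
force: [0.6, -0.4, 0.5]
finger_gap: 0.002
gripper_force: 0.0
```

servo_tool:
  rows:
    - [[0,0,0,-0.001,0,0,-1],[0,0,0,-0.001,0,0,-1],[0,0,0,0,0,0,-1]]

```text
t: 8.02
tcp_pos: [0.5406, -0.2542, 0.0413]
tool_rot: [-0.045, 0.999, 0.0, -0.0]
force: [0.1, 0.1, -0.1]
finger_gap: -0.001
gripper_force: 0.0
```

servo_tool:
  rows:
    - [[0,0,0,-0.001,0,0,-1],[0,0,0,-0.001,0,0,-1],[0,0,0,0,0,0,-1]]

```text
t: 8.27
tcp_pos: [0.5428, -0.2541, 0.0413]
tool_rot: [-0.045, 0.999, -0.0, 0.0]
force: [-0.4, -1.6, -0.4]
finger_gap: -0.001
gripper_force: 0.0
```

servo_tool:
  rows:
    - [[0,0,0,-0.001,0,0,-1],[0,0,0,0,0,0,-1]]

```text
t: 8.43
tcp_pos: [0.5438, -0.254, 0.0413]
tool_rot: [-0.045, 0.999, -0.0, 0.0]
force: [0.3, 0.4, -0.5]
finger_gap: -0.001
gripper_force: 0.1
```

servo_tool:
  rows:
    - [[0,0,0,-0.001,0,0,-1],[0,0,0,0,0,0,-1],[0,0,0,0,0,0,-1]]

```text
t: 8.68
tcp_pos: [0.5448, -0.2539, 0.0413]
tool_rot: [-0.046, 0.999, -0.0, 0.0]
force: [-1.2, 0.1, 0.3]
finger_gap: 0.001
gripper_force: 0.0
```

servo_tool:
  rows:
    - [[0,0,0,-0.001,0,0,-1],[0,0,0,0,0,0,-1],[0,0,0,0,0,0,-1]]

```text
t: 8.93
tcp_pos: [0.5452, -0.2537, 0.0413]
tool_rot: [-0.046, 0.999, 0.0, -0.0]
force: [-1.9, -0.7, 0.5]
finger_gap: 0.001
gripper_force: 1.0
```

servo_tool:
  rows:
    - [[0,0,0,-0.0005,0,0,-1],[0,0,0,0,0,0,-1],[0,0,0,0,0,0,-1]]

```text
t: 9.18
tcp_pos: [0.5452, -0.2537, 0.0413]
tool_rot: [-0.046, 0.999, 0.0, -0.001]
force: [-5.3, -2.2, 2.9]
finger_gap: -0.002
gripper_force: 2.5
```

servo_tool:
  rows:
    - [[0,0,0,0.002,0,0,-1],[0,0,0,0.015,0,0,-1],[0,0,0,0.017,0,0,-1],[0,0,0,0,0,0,-1],[0,0,0,0,-0.034,0,-1],[0,0,0,0,-0.035,0,-1],[0,0,0,0,0,0,-1],[0,0,0,0,0,0,-1]]

```text
t: 9.85
tcp_pos: [0.5205, -0.3283, 0.0417]
tool_rot: [-0.044, 0.999, -0.001, 0.002]
force: [0.0, 0.1, -0.1]
finger_gap: -0.0
gripper_force: 0.0
```

servo_tool:
  rows:
    - [[0,0,0,-0.004,0,0,-1],[0,0,0,-0.004,0,0,-1],[0,0,0,-0.004,0,0,-1],[0,0,0,-0.004,0,0,-1],[0,0,0,-0.004,0,0,-1],[0,0,0,-0.004,0,0,-1],[0,0,0,-0.003,0,0,-1],[0,0,0,0,0,0,-1]]

```text
t: 10.52
tcp_pos: [0.5464, -0.3229, 0.0414]
tool_rot: [-0.046, 0.999, -0.0, 0.0]
force: [-1.8, -0.3, 0.1]
finger_gap: 0.002
gripper_force: 0.0
```

servo_tool:
  rows:
    - [[0,0,0,-0.001,0,0,-1],[0,0,0,-0.001,0,0,-1],[0,0,0,-0.001,0,0,-1],[0,0,0,-0.001,0,0,-1],[0,0,0,0,0,0,-1]]

```text
t: 10.93
tcp_pos: [0.5495, -0.3228, 0.0413]
tool_rot: [-0.045, 0.999, -0.0, 0.0]
force: [0.9, -0.0, -0.1]
finger_gap: -0.002
gripper_force: 0.0
```

servo_tool:
  rows:
    - [[0,0,0,-0.001,0,0,-1],[0,0,0,0,0,0,-1],[0,0,0,0,0,0,-1]]

```text
t: 11.18
tcp_pos: [0.5505, -0.3226, 0.0414]
tool_rot: [-0.045, 0.999, -0.0, 0.0]
force: [-0.8, 0.3, 0.6]
finger_gap: 0.001
gripper_force: 0.0
```

servo_tool:
  rows:
    - [[0,0,0,-0.001,0,0,-1],[0,0,0,0,0,0,-1],[0,0,0,0,0,0,-1]]

```text
t: 11.43
tcp_pos: [0.5515, -0.3225, 0.0413]
tool_rot: [-0.046, 0.999, -0.0, 0.0]
force: [0.0, -0.4, -0.6]
finger_gap: 0.002
gripper_force: 0.0
```

servo_tool:
  rows:
    - [[0,0,0,-0.001,0,0,-1],[0,0,0,0,0,0,-1],[0,0,0,0,0,0,-1]]

```text
t: 11.68
tcp_pos: [0.5516, -0.3225, 0.0413]
tool_rot: [-0.046, 0.999, 0.0, -0.001]
force: [-4.5, -0.7, 1.6]
finger_gap: -0.001
gripper_force: 1.9
```

servo_tool:
  rows:
    - [[0,0,0,-0.0005,0,0,-1],[0,0,0,0,0,0,-1],[0,0,0,0,0,0,-1]]

```text
t: 11.93
tcp_pos: [0.5524, -0.3224, 0.0413]
tool_rot: [-0.046, 0.999, 0.0, -0.0]
force: [-3.8, -1.4, 1.4]
finger_gap: -0.002
gripper_force: 2.2
```

servo_tool:
  rows:
    - [[0,0,0,0.002,0,0,-1],[0,0,0,0.015,0,0,-1],[0,0,0,0.015,0,0,-1],[0,0,0,0,0,-0.03,-1],[0,0,0,0,0,-0.04,-1],[0,0,0,0,0,-0.04,-1],[0,0,0,0.02,0.04,-0.03,-1],[0,0,0,0.02,0.04,0,-1]]

```text
t: 12.6
tcp_pos: [0.4867, -0.2651, 0.1805]
tool_rot: [-0.044, 0.999, -0.006, 0.008]
force: [0.6, 0.6, -1.2]
finger_gap: -0.003
gripper_force: 0.0
```

servo_tool:
  rows:
    - [[0,0,6,0,0.04,0,0],[0,0,0,0.0,0.04,0,0],[0,0,0,0,0.04,0,0],[0,0,0,0.0,0.04,0,0],[0,0,0,0,0.03,0,0],[0,0,7,0,0,0,0],[0,0,7,0,0,0,0],[0,0,7,0,0,0,0]]

```text
t: 13.27
tcp_pos: [0.4805, -0.0692, 0.1748]
tool_rot: [0.191, 0.982, 0.0, 0.002]
force: [-0.8, 0.5, 0.1]
finger_gap: 0.499
gripper_force: 0.0
```

servo_tool:
  rows:
    - [[0,0,7,0,0,0,0],[0,0,7,0,0,0,0],[0,0,7,0,0,0,0],[0,0,7,0,0,0,0],[0,0,7,0,0,0,0],[0,0,7,0,0,0,0],[0,0,7,0,0,0,0],[0,0,7,0,0,0,0]]

```text
t: 13.93
tcp_pos: [0.4805, -0.0702, 0.1747]
tool_rot: [0.63, 0.776, 0.001, 0.001]
force: [0.7, -0.3, 0.1]
finger_gap: 0.501
gripper_force: 0.0
```

servo_tool:
  rows:
    - [[0,0,7,0,0,0,0],[0,0,0,0,0,0,0],[0,0,0,0,0,0,0]]

```text
t: 14.18
tcp_pos: [0.48, -0.0703, 0.1747]
tool_rot: [0.673, 0.74, 0.001, 0.001]
force: [-0.5, -0.4, 0.7]
finger_gap: 0.501
gripper_force: 0.0
```

```bash
python3 - <<'E'
from h import *
a=manip.snapshot("side")[245:350,290:440]; t=manip.snapshot("top")
cv2.imwrite("pics/t2.png",t)
b=t[205:310,320:475]
f=lambda i:cv2.resize(i,(150*4*(i.shape[1])//150,420),interpolation=2)[:, :]
A=cv2.resize(a,None,fx=2.8,fy=2.8,interpolation=2);B=cv2.resize(b,None,fx=5,fy=5,interpolation=2)
B=B[:, :775]; W=np.zeros((B.shape[0]+0,775,3),np.uint8); W[:]=B
cv2.imwrite("pics/f2t.png",W); cv2.imwrite("pics/f2s.png",cv2.resize(a,None,fx=5,fy=5,interpolation=2))
s=manip.sense();print(s["tcp_pos"],s["tool_rot"],s["q"],s["t"])
E
```

```text
[ 0.47970301 -0.07046336  0.17461027] [6.73314030e-01 7.39356412e-01 4.08134261e-04 3.82751849e-04] [-3.77121520e-01  4.58894580e-01  1.85510900e+00  6.69784772e-04
  8.26584428e-01 -4.71007008e-01] 14.2833
```

View pics/f2t.png

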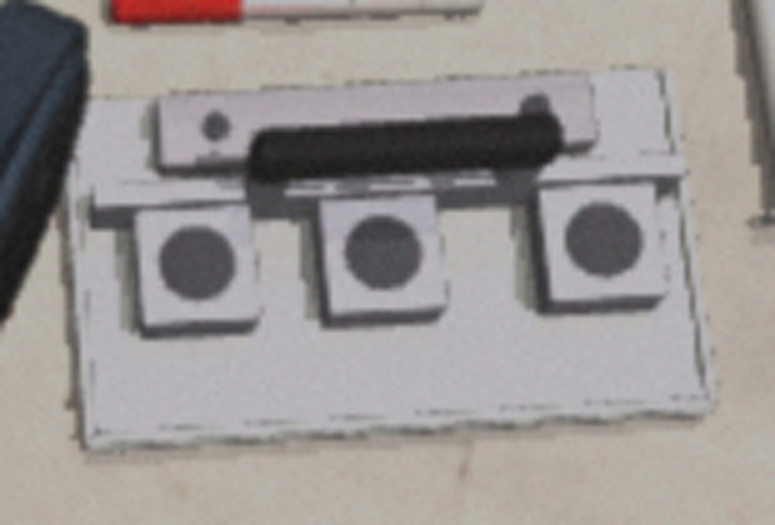

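The top crop shows the three blocks against the plate in a straight row, with insets at (197,263), (382,253) and (603,240). The handle spans (252..560, 148), and the lip and marker are unmoved. Next I will measure the row and the handle centre.

```bash
python3 - <<'E'
from h import *
np.set_printoptions(precision=4,suppress=True)
t=cv2.imread("pics/t2.png")
q=[]
for i in blobs(t,(340,228,460,280),70,80,3000): print(i[0],i[1],on("top",i[0],.036))
P=lambda x,y,z:on("top",(320+x/5,205+y/5),z)
q=[P(*p,.036) for p in((197,263),(382,253),(603,240))]
print(q,[np.degrees(np.arctan((b-a)[0]/-(b-a)[1])) for a,b in zip(q,q[1:])])
a,b=P(251,160,.075),P(563,142,.075);print(a,b,(a+b)/2,b-a)
a,b=P(88,447,.0),P(714,413,.0)
e=np.array([.9955,.0950])
print("row->origin",[ (x[:2]+.024*e) for x in q])
s=manip.sense();R=cv2.Rodrigues(np.zeros(3))[0]
from scipy.spatial.transform import Rotation as Ro
R=Ro.from_quat(s["tool_rot"])
g=np.array([.5995,-.2525,.077]); print("tool delta",R.inv().apply(g-s["tcp_pos"]))
E
```

```text
[398.7297 234.7312] 677 [ 0.6115 -0.2539  0.036 ]
[array([ 0.5691, -0.1881,  0.036 ]), array([ 0.5747, -0.2498,  0.036 ]), array([ 0.5819, -0.3235,  0.036 ])] [np.float64(5.2310661467684865), np.float64(5.517384586656393)]
[ 0.5934 -0.2024  0.075 ] [ 0.603  -0.3031  0.075 ] [ 0.5982 -0.2527  0.075 ] [ 0.0096 -0.1007  0.    ]
row->origin [array([ 0.593 , -0.1858]), array([ 0.5986, -0.2475]), array([ 0.6058, -0.3212])]
tool delta [-0.1924  0.1022  0.0977]
```

servo_tool:
  rows:
    - [[0,0,0,-0.032,0.017,0,0],[0,0,0,-0.032,0.017,0,0],[0,0,0,-0.032,0.017,0,0],[0,0,0,-0.032,0.017,0,0],[0,0,0,-0.032,0.017,0,0],[0,0,0,-0.032,0.017,0,0],[0,0,0,0,0,0,0],[0,0,0,0,0,0,0]]

```text
t: 14.95
tcp_pos: [0.5992, -0.2545, 0.1741]
tool_rot: [0.674, 0.738, 0.0, 0.001]
force: [-0.5, 0.5, -1.0]
finger_gap: 0.501
gripper_force: 0.0
```

```bash
cat > g.py <<'E'
from h import *
from scipy.spatial.transform import Rotation as Ro
s=manip.sense();R=Ro.from_quat(s["tool_rot"]);y=R.apply([0,1,0])
print("tool delta",R.inv().apply(np.array([.599,-.2527,.076])-s["tcp_pos"]).round(4),"yaw",np.degrees(np.arctan2(y[1],y[0])),R.apply([0,0,1]).round(4))
E
python3 g.py
```

```text
tool delta [ 0.0019 -0.0002  0.0981] yaw 5.173537870010144 [ 1.3e-03 -4.0e-04 -1.0e+00]
```

servo_tool:
  rows:
    - [[0,0,-0.2,0.002,0,0.02,0],[0,0,0,0,0,0.025,0],[0,0,0,0,0,0.02,0],[0,0,0,0,0,0.015,0],[0,0,0,0,0,0.01,0],[0,0,0,0,0,0.008,0],[0,0,0,0,0,0,0],[0,0,0,0,0,0,0]]

```text
t: 15.62
tcp_pos: [0.5981, -0.2502, 0.0767]
tool_rot: [0.673, 0.74, 0.0, -0.0]
force: [0.7, 0.1, -0.3]
finger_gap: 0.497
gripper_force: 0.0
```

```bash
python3 g.py; python3 - <<'E'
from h import *
a=manip.snapshot("side")[225:350,280:440]
cv2.imwrite("pics/gr.png",cv2.resize(a,None,fx=4.5,fy=4.5,interpolation=2))
E
```

```text
tool delta [-0.0026  0.0006  0.0007] yaw 5.460662367093958 [-0.e+00  1.e-04 -1.e+00]
```

View pics/gr.png

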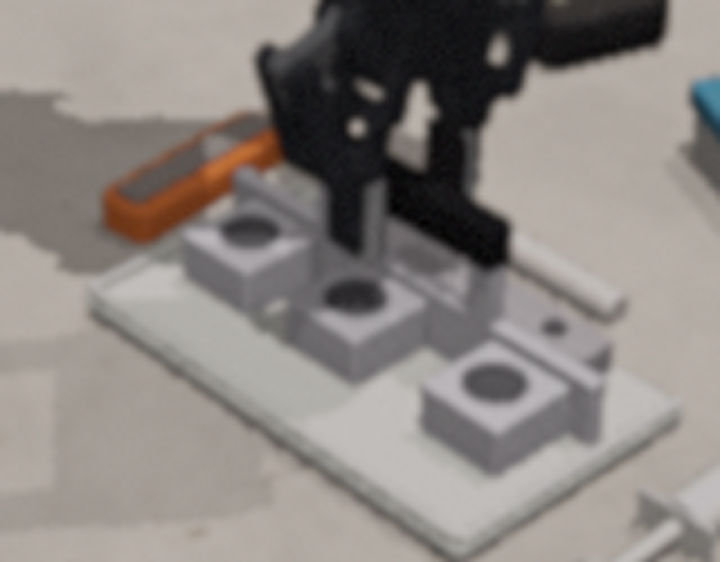

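The side view shows all three blocks flush, and the fingers straddle the bar near its middle at crop (390,190). Next I will correct by 2.6 mm and close.

servo_tool:
  rows:
    - [[0,0,0,-0.0026,0.0005,0,0],[0,0,0,0,0,0,-0.3],[0,0,0,0,0,0,-0.5],[0,0,0,0,0,0,-0.6],[0,0,0,0,0,0,-0.7],[0,0,0,0,0,0,-1],[0,0,0,0,0,0,-1],[0,0,0,0,0,0,-1]]
  squeeze: 30

```text
t: 16.33
tcp_pos: [0.6001, -0.2536, 0.0774]
tool_rot: [0.673, 0.74, 0.0, 0.002]
force: [2.7, 1.0, 5.2]
finger_gap: 0.159
gripper_force: 30.1
```

servo_tool:
  rows:
    - [[0,0,0,0,0,0,-1],[0,0,0,0,0,0,-1],[0,0,0,0,0,0,-1],[0,0,0,0,0,0,-1]]
  squeeze: 90

```text
t: 16.67
tcp_pos: [0.6001, -0.2536, 0.0776]
tool_rot: [0.673, 0.74, 0.0, 0.002]
force: [3.8, 1.0, 5.9]
finger_gap: 0.145
gripper_force: 88.7
```

servo_tool:
  rows:
    - [[0,0,0,0,0,-0.001,-1],[0,0,0,0,0,-0.002,-1],[0,0,0,0,0,-0.003,-1],[0,0,0,0,0,-0.004,-1],[0,0,0,0,0,-0.004,-1],[0,0,0,0,0,-0.003,-1],[0,0,0,0,0,-0.001,-1],[0,0,0,0,0,0,-1]]

```text
t: 17.33
tcp_pos: [0.599, -0.2532, 0.0949]
tool_rot: [0.673, 0.74, 0.0, 0.0]
force: [-0.3, 0.0, -7.7]
finger_gap: 0.144
gripper_force: 87.8
```

```bash
python3 - <<'E'
from h import *
s=manip.sense(); print(s)
a=manip.snapshot("side")[225:350,280:440]
cv2.imwrite("pics/l1.png",cv2.resize(a,None,fx=4.5,fy=4.5,interpolation=2))
E
```

```text
{'t': 17.3333, 'q': array([-5.71448597e-01,  7.52512399e-01,  1.48061040e+00, -4.52697000e-05,
        9.08018849e-01, -6.65965247e-01]), 'qd': array([ 0.00113306,  0.00454811,  0.00356262,  0.00238616, -0.00334559,
        0.00924817]), 'tau': array([ 1.69521425e-02, -5.39720857e+01, -1.49867240e+01,  7.68675702e-03,
        9.87036224e-02,  1.57454935e-03]), 'tcp_pos': array([ 0.59895278, -0.25317976,  0.09487251]), 'tool_rot': array([6.72902758e-01, 7.39730915e-01, 1.98165754e-05, 2.25335703e-04]), 'force': array([-0.29316196,  0.02221668, -7.65284229]), 'ft_torque': array([-0.00302597, -0.07041558,  0.03187901]), 'gripper_force': 87.75520205497742, 'finger_gap': 0.14438690429447054}
```

The full weight (7.7 N) is carried and the moment is close to zero. I will continue lifting.

servo_tool:
  rows:
    - [[0,0,0,0,0,-0.002,-1],[0,0,0,0,0,-0.005,-1],[0,0,0,0,0,-0.008,-1],[0,0,0,0,0,-0.01,-1],[0,0,0,0,0,-0.01,-1],[0,0,0,0,0,-0.01,-1],[0,0,0,0,0,-0.01,-1],[0,0,0,0,0,-0.01,-1]]

```text
t: 18.05
tcp_pos: [0.599, -0.2531, 0.1611]
tool_rot: [0.673, 0.74, 0.0, 0.0]
force: [0.2, -0.4, -7.8]
finger_gap: 0.141
gripper_force: 87.9
```

servo_tool:
  rows:
    - [[0,0,0,0,0,-0.01,-1],[0,0,0,0,0,-0.01,-1],[0,0,0,0,0,-0.01,-1],[0,0,0,0,0,-0.01,-1],[0,0,0,0,0,-0.008,-1],[0,0,0,0,0,-0.005,-1],[0,0,0,0,0,-0.003,-1],[0,0,0,0,0,-0.001,-1]]

```text
t: 18.72
tcp_pos: [0.599, -0.2532, 0.217]
tool_rot: [0.673, 0.74, 0.0, 0.0]
force: [-0.9, -1.0, -8.1]
finger_gap: 0.142
gripper_force: 87.9
```

servo_tool:
  rows:
    - [[0,0,0,0,0,0,-1],[0,0,0,0,0,0,-1],[0,0,0,0,0,0,-1],[0,0,0,0,0,0,-1],[0,0,0,0,0,0,-1],[0,0,0,0,0,0,-1]]

```text
t: 19.22
tcp_pos: [0.5988, -0.253, 0.2162]
tool_rot: [0.673, 0.74, -0.0, -0.0]
force: [0.0, -0.0, -7.3]
finger_gap: 0.149
gripper_force: 87.9
```

```bash
python3 - <<'E'
from h import *
s=manip.sense(); print({k:s[k] for k in("qd","tcp_pos","tool_rot","ft_torque","force")})
a=manip.snapshot("side")[90:330,270:470]
cv2.imwrite("pics/l2.png",cv2.resize(a,None,fx=2.5,fy=2.5,interpolation=2))
E
```

```text
{'qd': array([-0.00115462, -0.00215926, -0.00237969, -0.00164953,  0.00190063,
        0.00190468]), 'tcp_pos': array([ 0.59877859, -0.25303461,  0.21621375]), 'tool_rot': array([ 6.72898257e-01,  7.39734996e-01, -2.15872690e-05, -2.65867130e-04]), 'ft_torque': array([-0.04987714, -0.01173406, -0.02509295]), 'force': array([ 0.03783925, -0.01666203, -7.31730701])}
```

View pics/l2.png

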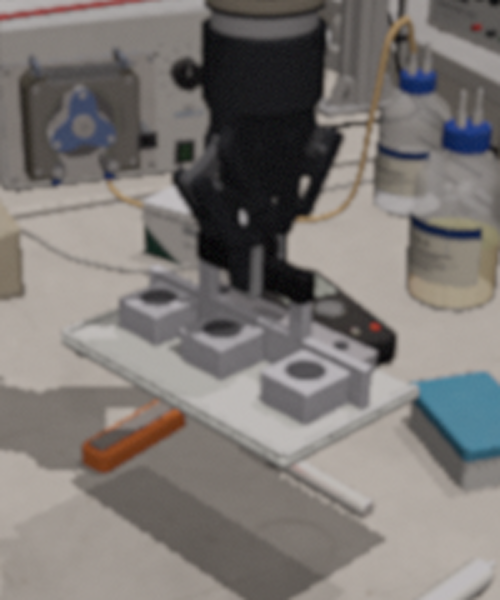

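The carrier hangs level about 14 cm up, with the blocks in a row at crop (158,298), (222,328) and (306,370). The bystanders are untouched.

```bash
python3 -c "
from station import manip
print(manip.sign_off())"
```

```text
the job is handed in; nothing more can be done
None
```

The job is handed in: all three blocks stand flush against the plate in one row, and the carrier is held level and still by its handle about 14 cm above the worktop, with the marker, hex keys and syringe left where they were.

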